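# Clear the bone offcuts into the waste box and shut its lid

## Robot

A 6-joint arm with a two-finger parallel gripper is mounted at the origin on the work surface. World frame = base frame: x ahead of the robot, y to its left, z up, the work surface at z = 0. Lengths are in m, angles in degrees, forces in N, time in s.
With the tool pointing down it reaches from about 0.3 to 0.75 m from the base axis. Payload 8.5 kg.
Tool frame: the origin (TCP) lies between the finger pads; the fingertips stand env.finger_overhang ahead of it and the grasp point (between the pads) lies 2 mm behind it (env.finger_overhang is the distance from the TCP to the fingertips, in m); z points along the fingers, y is the line along which they close (so a half turn about z gives the same grasp; the last joint's range is limited). The gripper opens to 85 mm and grips with 20 to 120 N. Pads are 22 mm wide; open, the fingers measure 114 mm over their backs; the gripper's body (76 mm by 85 mm) begins 54 mm behind the grasp point. The pads swing forward as they close: fully open they stand 13 mm farther back than shut.
Start: joints at [-12.336, 21.807, 74.336, -0, 83.858, -12.336], TCP at [0.55, 0, 0.223] pointing down, gripper open.
Joint ranges: [-178.18, 178.18], [-50.72, 133.34], [12.68, 142.11], [-81.47, 261.47], [9.98, 163.14], [-165.26, 165.26]. Speed limits (degrees/s): [136.94, 136.94, 180, 180, 180, 180].

## Interface

Orientations are given as a 3x3 rotation matrix whose columns are the frame's x, y, z axes.
In Python, from rig import env gives the robot as it stands. The module is installed in compiled form; this text tells all that it offers.
- The arm moves only by the tool jog_arm, never from a script. Its arguments are lists of equal length, an entry for each row: "hand": the finger opening in m, from 0 to 0.0854; "travel": the shift along the world's x, y, z in m, a list of three; "yaw": the turn about the world's z in rad. A call has exactly 5 rows; each row shifts and turns the commanded pose from where the row before left it; what a row does not reach is not made up. A row lasts 1/8 s, in which the tool goes at most 62.5 mm and 10.7 degrees, less where a joint would pass 70% of its speed; a pose out of reach is approached as far as the arm can. A call is refused whole if a number of a shift passes 0.0625 or a number of a turn 0.188, either way. A call with a gripper value outside its range is refused whole. The fingers move at their own pace and stop on an object; "grip_force" is the grip in N (left out, the last holds). Time passes only in rows, so rows that do not move let the fingers close, or fill a call up. It gives the time, the measured TCP pose, the force, the opening and the grip force at its end, in the units of the state.
- env.observe(): the state, without advancing time (a new reading comes with each control period).
- env.get_image(name): name is "scene" or "side" or "wrist"; returns the picture (400x640x3 uint8, red, green, blue); there is no depth.
- env.calibration(name): a dict with "fx", "fy", "cx", "cy" (pixels), "position" and "rotation" of the camera in the world; the wrist camera has in their place "hand_eye" (4x4, takes a point from camera to tool coordinates, whose origin is the TCP and whose axes are the flange's). Camera axes: x right, y down, z forward; pixel columns grow to the right and rows downward; lengths in m; the calibration is good to about 2 mm. A picture is of the moment at which its call begins: read the wrist's pose just before it. calibration takes no time and is no camera call.
- env.close_job(): hands the job in; it is judged then, once.
The state is a dict: "time_s": time; "q": joint angles; "qvel": joint speeds; "joint_efforts": joint torques, N m; "position": TCP position; "tool_rot": TCP orientation; "ft_force": force on the tool from outside, world axes, zero at the start; "wrist_torque": the same for the moment, N m; "grip_width": finger opening in m; "gripper_force": force on a finger pad.
Only numpy, scipy, OpenCV 4.12 (cv2) and the standard library are available. Lean on these libraries where they do the work, as an engineer would, in place of code of your own. Each camera call takes 0.05 s, during which the arm holds its last target. There are 200 camera calls.

## Task

Clear the two bone offcuts - the round marrow-bone slice and the piece of rib - off the white cutting board into the yellow waste box, then close the box's red lid fully and gently, without pressing hard on it, and let go. Leave the little glass dish with its specimen where it is on the board, and do not disturb the other things on the counter.

Things in the scene. Friction and masses are not known exactly. Their poses are not given: they have to be found in the camera images.
- board: white plastic cutting board, fixed; 240 (own x) x 360 (own y) x 12 mm thick, origin at the centre of its underside on the counter, its top 12 mm above the origin. A short handle tab sticks out 68 mm beyond its -y edge.
- shank_center (a point): centre (half-way up) of the round slice of marrow bone, cream with a red-brown middle: an upright drum 46 mm in diameter and 38 mm high, standing on the board on its sawn face; z axis up; 60 to 130 g.
- rib_center (a point): centre (half-way up) of the piece of rib, a cream bar with dark ends lying on the board: 85 mm long (own x), about 28 mm wide (own y), 22 mm high; 40 to 85 g.
- bin: yellow open-topped waste box, fixed to the counter: outside 180 (own x) x 220 (own y) x 130 mm high, walls and floor 5 mm, origin at the centre of its underside, z up. Its lid is hinged along the whole rim on its own +x side, which lies to the robot's left, or left and somewhat towards the robot. The counter outside that rim is empty.
- lid (a joint): angle of the red lid about its hinge: 0 = fully shut, lying flat on the box; 1.57 = standing upright over the hinge rim; limit 1.9 = leaning outwards, away from the box. The hinge is stiff with friction: the lid stays wherever it is left and needs about 1 to 3 N at its free edge to move either way. Where it shuts, a soft seal yields about 1 mm for every 4 N when pressed 140 mm from the hinge. The lid is thin and must not be pressed with more than 40 N.
- lid_hinge (a point): middle of the lid's hinge line, on the top of the box's own +x rim, 130 mm above the counter. The lid is a flat plate 180 mm (from hinge to free edge) x 220 mm x 8 mm thick, with no handle; the hinge line runs along the box's own y.
- lid_edge (a point): middle of the lid's free edge, on its outer face (the face that is on top when shut and looks away from the box when the lid stands upright), 180 mm from the hinge.
- dish_center (a point): centre (half-way up) of the small round glass dish with a bone specimen in it, 60 mm in diameter and 18 mm high, standing on the board; to be left alone.
- beaker_a_mid (a point): larger glass beaker on the counter behind the board, 70 mm in diameter, 95 mm high; point half-way up its axis; leave alone.
- beaker_b_mid (a point): smaller glass beaker, 56 mm in diameter, 75 mm high; point half-way up its axis; leave alone.
- spray_mid (a point): white bottle with blue cap, 68 mm in diameter, 190 mm high; point half-way up its axis; leave alone.
- marker_mid (a point): black and white marker pen lying on the counter, 120 mm long, 16 mm thick; its middle; leave alone.
- forceps_mid (a point): steel forceps lying on the counter at the right, 150 mm long, 8 mm high; their middle; leave alone.

How it is judged (in metres and radians):
On the way, in this order (a step that is already met when the one before it is completed fails the run):
1. both bone offcuts lie in the waste box, the lid still open (x of shank_center in the frame of bin between -0.086 and 0.086 m and y of shank_center in the frame of bin between -0.106 and 0.106 m and z of shank_center in the frame of bin between 0 and 0.11 m and x of rib_center in the frame of bin between -0.086 and 0.086 m and y of rib_center in the frame of bin between -0.106 and 0.106 m and z of rib_center in the frame of bin between 0 and 0.11 m and value of joint lid above 0.5 rad), for 0.2 s.
2. the lid is fully shut (value of joint lid below 0.06 rad), for 0.2 s.
At the end, for the whole second after the job is handed in: Both offcuts lie at rest inside the waste box (their centres within its walls and under 110 mm above its underside), the lid is shut to within 0.06 rad, and the glass dish still stands on the board (x of shank_center in the frame of bin between -0.086 and 0.086 m and y of shank_center in the frame of bin between -0.106 and 0.106 m and z of shank_center in the frame of bin between 0 and 0.11 m and x of rib_center in the frame of bin between -0.086 and 0.086 m and y of rib_center in the frame of bin between -0.106 and 0.106 m and z of rib_center in the frame of bin between 0 and 0.11 m and value of joint lid below 0.06 rad and linear speed of each of shank, rib below 0.02 m/s and z of dish_center in the frame of board between 0.015 and 0.028 m); the robot touches nothing.
It fails at once if the lid is pressed with more than 40 N (contact force between any of the fingers, the arm and lid above 40 N).
It fails at once if the glass dish is shifted by more than 20 mm or tipped (distance of dish_center from where it was at the start of the episode above 0.02 m or angle between dish_center's own z axis and vertical above 0.4 rad).
It fails at once if a beaker, the bottle, the marker or the forceps is moved by more than 30 mm (distance of any of beaker_a_mid, beaker_b_mid, spray_mid, marker_mid, forceps_mid from where it was at the start of the episode above 0.03 m).
It also fails if it takes over 70 s, if anything falls off the work surface, if the arm or the gripper's body presses on something with over 40 N, if the wrist force passes 120 N, or if a joint passes its speed limit or range.

## Working session

There is one attempt and no reset: what is moved stays moved. The work goes in short steps, Python scripts to look and compute and a tool call to move; the robot and the scene stay as the last step left them, time stands still between calls to the robot, and variables do not carry over. Pictures are saved under pics/ and viewed, at most 11 in all, crops included, and the job is handed in when it is done.

Besides the shell and the picture viewer there is one more tool, called as name(argument=value, ...), one argument or row to a line, values as JSON. jog_arm: Moves the arm, as the interface text tells. Its arguments: {"type":"object","properties":{"hand":{"type":"array"},"travel":{"type":"array"},"yaw":{"type":"array"},"grip_force":{"type":"number"}},"required":["hand","travel","yaw"]}

```bash
mkdir -p pics; python3 - <<'E'
from rig import env
import cv2
for n in("scene","side"):
    im=env.get_image(n); cv2.imwrite(f"pics/{n}0.png",im[:,:,::-1]); c=env.calibration(n); print(n,c)
s=env.observe(); print(s["time_s"],s["position"],s["tool_rot"],s["ft_force"],s["grip_width"],env.finger_overhang)
print(env.calibration("wrist"))
E
```

```text
scene {'fx': 395.5222946363112, 'fy': 395.5222946363112, 'cx': 315.44413238829713, 'cy': 201.8092001333869, 'position': array([ 1.20117934, -0.37469709,  1.14737199]), 'rotation': array([[ 0.50264933,  0.73438272, -0.45609831],
       [ 0.86448671, -0.42853935,  0.26271041],
       [-0.00252609, -0.52634214, -0.85026912]])}
side {'fx': 415.4633026129214, 'fy': 415.4633026129214, 'cx': 321.0407714356182, 'cy': 197.5512101330666, 'position': array([ 0.43669869, -0.9983077 ,  0.65518477]), 'rotation': array([[ 0.9851259 , -0.08558228,  0.14900551],
       [-0.17183064, -0.48510468,  0.85740754],
       [-0.00109562, -0.87025808, -0.49259484]])}
0.1 [5.49744778e-01 8.30636427e-05 2.22376938e-01] [[-4.80291489e-05  9.99999197e-01 -1.26671169e-03]
 [ 9.99999959e-01  4.83857323e-05  2.81474045e-04]
 [ 2.81535109e-04 -1.26669812e-03 -9.99999158e-01]] [-0.72987178 -0.33249137 -0.71958315] 0.08502957196444988 0.017
{'fx': 314.26700157650714, 'fy': 314.26700157650714, 'cx': 319.64612529269823, 'cy': 195.71756504573915, 'hand_eye': array([[-2.62551973e-04, -9.46689316e-01, -3.22147902e-01,
         8.24156928e-02],
       [ 9.99999956e-01, -2.92692938e-04,  4.51262153e-05,
        -4.38528840e-04],
       [-1.37010922e-04, -3.22147876e-01,  9.46689351e-01,
        -1.50948409e-01],
       [ 0.00000000e+00,  0.00000000e+00,  0.00000000e+00,
         1.00000000e+00]])}
```

View pics/scene0.png

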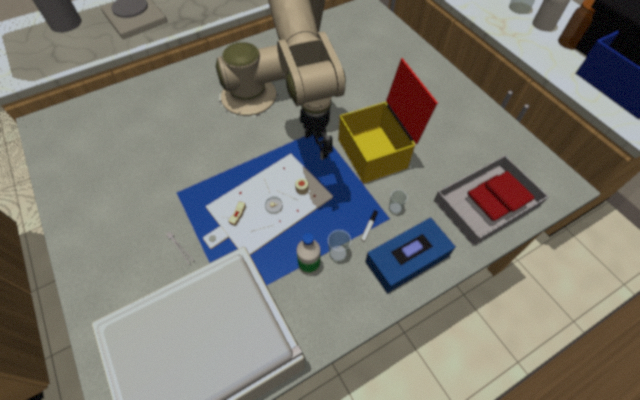

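View pics/side0.png

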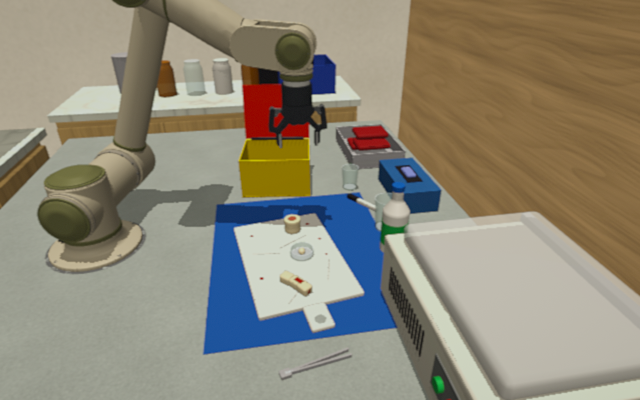

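The scene view shows the shank at about (302,186), the rib at (237,212), the dish at (274,205), the bin rim around (375,125) and the upright lid at (410,100). In the side view the shank is at (292,223), the rib at (296,283) and the dish at (302,251).

```bash
cat > h.py <<'E'
import numpy as np, cv2
from rig import env
def ray(n,uv,z,c=None):
    c=c or env.calibration(n); d=c["rotation"]@np.array([(uv[0]-c["cx"])/c["fx"],(uv[1]-c["cy"])/c["fy"],1]); p=c["position"]
    return p+d*(z-p[2])/d[2]
def wristcal():
    s=env.observe(); H=env.calibration("wrist"); R=s["tool_rot"]; h=H["hand_eye"]
    return dict(fx=H["fx"],fy=H["fy"],cx=H["cx"],cy=H["cy"],position=s["position"]+R@h[:3,3],rotation=R@h[:3,:3])
E
python3 - <<'E'
from h import *
np.set_printoptions(precision=3,suppress=True)
roi={"scene":{"shank":(290,174,316,198),"rib":(224,198,250,228)},"side":{"shank":(280,210,304,238),"rib":(274,266,318,298)}}
zs={"shank":.031,"rib":.023}
for n in roi:
    im=cv2.imread(f"pics/{n}0.png"); hsv=cv2.cvtColor(im,cv2.COLOR_BGR2HSV)
    for k,(a,b,c,d) in roi[n].items():
        m=(hsv[b:d,a:c,1]>45).astype(np.uint8)
        cs,_=cv2.findContours(m,0,2); q=max(cs,key=cv2.contourArea)+np.array([a,b])
        r=cv2.minAreaRect(q); print(n,k,r,ray(n,r[0],zs[k])[:2])
        if k=="rib":
            P=np.array([ray(n,p[0],.023)[:2] for p in q],np.float32); print(" world rect",cv2.minAreaRect(P))
    y=cv2.inRange(hsv,(20,120,60),(35,255,255)); cs,_=cv2.findContours(y,0,2); q=max(cs,key=cv2.contourArea)
    print("bin poly",cv2.approxPolyDP(q,4,True)[:,0].tolist())
    y=cv2.inRange(hsv,(0,180,60),(6,255,255)); cs,_=cv2.findContours(y,0,2); q=sorted(cs,key=cv2.contourArea)[-3:]
    for t in q: print("red poly",cv2.approxPolyDP(t,3,True)[:,0].tolist())
print("dish",ray("scene",(274,205),.02),ray("side",(302,251),.02))
for n,box in(("scene",(190,50,450,260)),("side",(210,70,420,330))):pass
a=cv2.imread("pics/scene0.png")[50:190,320:450]; b=cv2.imread("pics/side0.png")[70:205,225:350]
a=cv2.resize(a,(390,420)); b=cv2.resize(b,(390,420)); cv2.imwrite("pics/c1.png",np.hstack([a,b]))
E
```

```text
scene shank ((302.0, 186.5), (13.0, 12.0), 90.0) [ 0.526 -0.038]
scene rib ((237.50003051757812, 213.50003051757812), (7.602630615234375, 22.807889938354492), 26.56505012512207) [ 0.508 -0.271]
 world rect ((0.5079168677330017, -0.2710689604282379), (0.02653222158551216, 0.08133713155984879), 41.87812042236328)
bin poly [[386, 102], [340, 115], [339, 140], [364, 182], [406, 168], [414, 145]]
red poly [[507, 172], [479, 186], [476, 192], [471, 191], [475, 194], [470, 193], [494, 219], [493, 216], [505, 213], [505, 208], [507, 211], [516, 204], [518, 207], [518, 203], [521, 205], [525, 198], [532, 197], [529, 199], [529, 193]]
red poly [[402, 60], [387, 100], [416, 141], [435, 101]]
side shank ((291.5, 221.5), (23.0, 23.0), 90.0) [ 0.522 -0.03 ]
side rib ((295.7388916015625, 282.595703125), (34.828392028808594, 12.953028678894043), 30.5792293548584) [ 0.504 -0.274]
 world rect ((0.5039728879928589, -0.2732004225254059), (0.037346936762332916, 0.0930517315864563), 40.60546112060547)
bin poly [[308, 138], [283, 139], [281, 148], [275, 139], [246, 139], [239, 158], [242, 196], [309, 195]]
red poly [[308, 122], [288, 124], [281, 131], [282, 136], [307, 136]]
red poly [[389, 146], [384, 139], [387, 134], [380, 126], [353, 128], [357, 136], [348, 139], [352, 147], [359, 149]]
red poly [[281, 86], [243, 85], [247, 137], [276, 135], [268, 130], [268, 108], [281, 107]]
dish [ 0.538 -0.152  0.02 ] [ 0.534 -0.155  0.02 ]
```

View pics/c1.png

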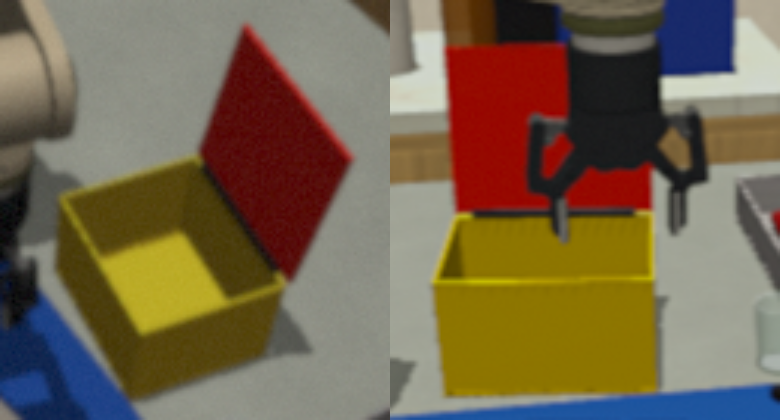

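The left crop shows the bin rim corners at scene pixels (342,116), (385,103), (414,146) and (366,160). In the side view they are at (241,159), (310,159), (308,138) and (247,138). The lid is about upright on the far (+y) rim.

```bash
python3 - <<'E'
from h import *
np.set_printoptions(precision=3,suppress=True)
for n,L in(("scene",[(341.7,116),(385,103.3),(414.3,145.7),(365.7,160)]),("side",[(241,159.4),(247.4,138.5),(307.7,138.5),(310,159.4)])):
    P=np.array([ray(n,u,.13)[:2] for u in L]); print(n,P.tolist(),P.mean(0),cv2.minAreaRect(P.astype(np.float32)))
for z in(.29,.31): print([ray("scene",u,z)[:2] for u in((402,60),(435,101))], ray("side",(243,85),z)[:2])
E
```

```text
scene [[0.39687204968705925, 0.1960979526110297], [0.4227504347619032, 0.3625357453165501], [0.6315071746351719, 0.3324932955989146], [0.5998578789792439, 0.16006713009418705]] [0.513 0.263] ((0.5124130845069885, 0.26461097598075867), (0.17530375719070435, 0.21079429984092712), 79.93460083007812)
side [[0.3947771785339032, 0.19227227561275062], [0.41754956431954554, 0.3645710508521849], [0.6211301707274188, 0.3284754010751241], [0.6030225397107529, 0.15542730223497725]] [0.509 0.26 ] ((0.5102860331535339, 0.25999918580055237), (0.17363114655017853, 0.2190743088722229), 79.96646118164062)
[array([0.412, 0.409]), array([0.614, 0.383])] [0.418 0.455]
[array([0.43 , 0.391]), array([0.627, 0.365])] [0.419 0.375]
```

jog_arm(
  hand=[0.085,0.085,0.085,0.085,0.085],
  travel=[
    [-0.012,-0.018,-0.04],
    [-0.013,-0.017,-0.04],
    [0,0,-0.02],
    [0,0,0],
    [0,0,0],
  ],
  yaw=[0,0,0,0,0],
  grip_force=40,
)

```text
time_s: 0.72
position: [0.5255, -0.035, 0.1237]
tool_rot: [[-0.0, 1.0, 0.001], [1.0, 0.0, -0.0], [-0.0, 0.001, -1.0]]
ft_force: [-0.2, 0.3, 0.4]
grip_width: 0.0852
gripper_force: 0.0
```

```bash
python3 - <<'E'
from h import *
np.set_printoptions(precision=4,suppress=True)
c=wristcal(); im=env.get_image("wrist")[:,:,::-1]; cv2.imwrite("pics/w1.png",im)
print(env.observe()["position"])
hsv=cv2.cvtColor(np.ascontiguousarray(im),cv2.COLOR_BGR2HSV)
m=cv2.inRange(hsv,(5,50,60),(32,255,255)); cs,_=cv2.findContours(m,0,2)
for q in sorted(cs,key=cv2.contourArea)[-4:]:
    r=cv2.minAreaRect(q); print(cv2.contourArea(q),r,ray("",r[0],.05,c),ray("",r[0],.023,c))
E
```

```text
[ 0.5256 -0.035   0.1239]
0.0 ((367.0, 162.0), (2.0, 0.0), 180.0) [ 0.5597 -0.0031  0.05  ] [ 0.5639 -0.0092  0.023 ]
0.5 ((361.77587890625, 169.8103485107422), (7.615774154663086, 1.575677514076233), 66.80140686035156) [ 0.5561 -0.009   0.05  ] [ 0.5599 -0.0158  0.023 ]
263.0 ((326.0, 311.0), (24.0, 16.0), 90.0) [ 0.5307 -0.1342  0.05  ] [ 0.5314 -0.156   0.023 ]
2699.5 ((314.2884521484375, 202.94232177734375), (61.97269821166992, 55.89310073852539), 78.69007110595703) [ 0.5211 -0.0349  0.05  ] [ 0.5206 -0.0448  0.023 ]
```

View pics/w1.png

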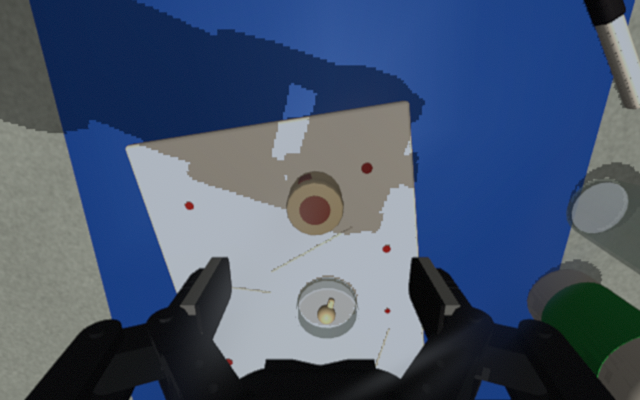

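The wrist view shows the shank's top circle centred at about (314,210), which puts it near (0.521,-0.040). The dish is at (326,308), clear of the fingers.

jog_arm(
  hand=[0.085,0.085,0.085,0.085,0.085],
  travel=[
    [-0.0045,-0.0045,-0.03],
    [0,0,-0.03],
    [0,0,-0.028],
    [0,0,0],
    [0,0,0],
  ],
  yaw=[0,0,0,0,0],
)

```text
time_s: 1.4
position: [0.5213, -0.0396, 0.0363]
tool_rot: [[-0.0, 1.0, 0.002], [1.0, 0.0, -0.001], [-0.001, 0.002, -1.0]]
ft_force: [0.6, -0.3, 0.6]
grip_width: 0.0851
gripper_force: 0.0
```

jog_arm(
  hand=[0.03,0.03,0.03,0.03,0.03],
  travel=[
    [0,0,0],
    [0,0,0],
    [0,0,0],
    [0,0,0],
    [0,0,0],
  ],
  yaw=[0,0,0,0,0],
)

```text
time_s: 2.02
position: [0.5209, -0.0396, 0.036]
tool_rot: [[-0.0, 1.0, 0.002], [1.0, 0.0, -0.0], [-0.0, 0.002, -1.0]]
ft_force: [-2.5, 0.4, 8.5]
grip_width: 0.0413
gripper_force: 39.5
```

jog_arm(
  hand=[0.03,0.03,0.03,0.03,0.03],
  travel=[
    [0,0,0],
    [0,0,0.02],
    [0,0,0.04],
    [0,0,0.055],
    [0,0,0.055],
  ],
  yaw=[0,0,0,0,0],
)

```text
time_s: 2.65
position: [0.52, -0.0394, 0.2067]
tool_rot: [[0.0, 1.0, -0.0], [1.0, -0.0, 0.0], [0.0, -0.0, -1.0]]
ft_force: [0.7, -0.2, -1.0]
grip_width: 0.0416
gripper_force: 40.4
```

jog_arm(
  hand=[0.03,0.03,0.03,0.03,0.03],
  travel=[
    [-0.01,0.054,0.01],
    [-0.01,0.054,0],
    [-0.01,0.054,0],
    [-0.01,0.054,0],
    [-0.01,0.054,0],
  ],
  yaw=[0,0,0,0,0],
)

```text
time_s: 3.28
position: [0.4698, 0.2321, 0.2151]
tool_rot: [[0.0, 1.0, 0.0], [1.0, -0.0, -0.0], [-0.0, 0.0, -1.0]]
ft_force: [0.7, 0.1, -1.7]
grip_width: 0.0413
gripper_force: 40.4
```

jog_arm(
  hand=[0.03,0.03,0.03,0.03,0.03],
  travel=[
    [0,0,0],
    [0,0,-0.03],
    [0,0,-0.05],
    [0,0,-0.05],
    [0,0,0],
  ],
  yaw=[0,0,0,0,0],
)

```text
time_s: 3.9
position: [0.4689, 0.2293, 0.0826]
tool_rot: [[0.001, 1.0, -0.007], [1.0, -0.001, -0.002], [-0.002, -0.007, -1.0]]
ft_force: [-0.0, 0.0, -0.7]
grip_width: 0.0415
gripper_force: 40.9
```

jog_arm(
  hand=[0.062,0.062,0.062,0.062,0.062],
  travel=[
    [0,0,0],
    [0,0,0],
    [0,0,0.03],
    [0,0,0.05],
    [0,0,0.05],
  ],
  yaw=[0,0,0,0,0],
)

```text
time_s: 4.53
position: [0.4705, 0.2305, 0.2181]
tool_rot: [[-0.0, 1.0, 0.002], [1.0, 0.0, 0.001], [0.001, 0.002, -1.0]]
ft_force: [0.9, 0.2, -0.3]
grip_width: 0.0621
gripper_force: 0.0
```

jog_arm(
  hand=[0.07,0.07,0.07,0.07,0.07],
  travel=[
    [0,-0.03,0.02],
    [0.004,-0.055,0],
    [0.004,-0.055,0],
    [0.004,-0.055,0],
    [0.004,-0.055,0],
  ],
  yaw=[0,0.18,0.18,0.18,0.18],
)

```text
time_s: 5.15
position: [0.4863, -0.007, 0.2367]
tool_rot: [[-0.628, 0.778, 0.003], [0.778, 0.628, -0.001], [-0.003, 0.002, -1.0]]
ft_force: [0.4, -0.0, 0.1]
grip_width: 0.0703
gripper_force: 0.0
```

jog_arm(
  hand=[0.07,0.07,0.07,0.07,0.07],
  travel=[
    [0.007,-0.055,0],
    [0.007,-0.055,0],
    [0.007,-0.055,-0.03],
    [0,-0.055,-0.04],
    [0,-0.025,-0.01],
  ],
  yaw=[0,0,0,0,0],
)

```text
time_s: 5.78
position: [0.5065, -0.2473, 0.1578]
tool_rot: [[-0.622, 0.783, -0.001], [0.783, 0.622, 0.001], [0.001, -0.0, -1.0]]
ft_force: [0.5, 0.8, 0.2]
grip_width: 0.0698
gripper_force: 0.0
```

```bash
python3 - <<'E'
from h import *
np.set_printoptions(precision=4,suppress=True)
c=wristcal(); im=np.ascontiguousarray(env.get_image("wrist")[:,:,::-1]); 
print(env.observe()["position"])
hsv=cv2.cvtColor(im,cv2.COLOR_BGR2HSV)
m=cv2.inRange(hsv,(5,50,60),(32,255,255)); cs,_=cv2.findContours(m,0,2)
for q in sorted(cs,key=cv2.contourArea)[-2:]:
    P=np.array([ray("",p[0],.034,c)[:2] for p in q],np.float32)
    print(cv2.contourArea(q),cv2.minAreaRect(q),cv2.minAreaRect(P))
s=env.get_image("scene")[50:190,320:450,::-1]; cv2.imwrite("pics/w2.png",np.hstack([cv2.resize(im,(480,300)),cv2.resize(s,(279,300))]))
E
```

```text
[ 0.5066 -0.2491  0.1575]
307.5 ((409.01507568359375, 122.24717712402344), (18.42885398864746, 26.96755599975586), 79.3803482055664) ((0.5308861136436462, -0.1567957103252411), (0.021971208974719048, 0.015698453411459923), 48.9332275390625)
2104.0 ((300.75238037109375, 198.15199279785156), (86.97615051269531, 29.97385025024414), 85.03025817871094) ((0.5014530420303345, -0.2702489197254181), (0.027771931141614914, 0.08493943512439728), 41.17694091796875)
```

View pics/w2.png

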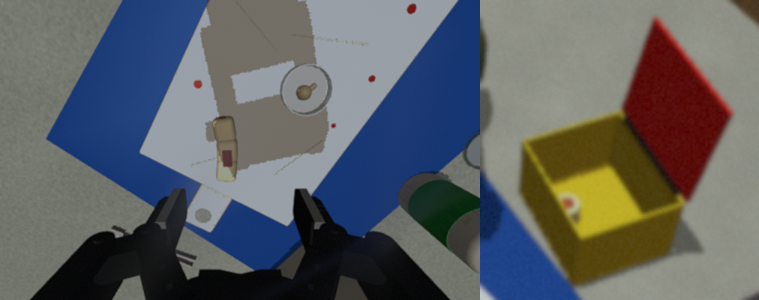

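The shank sits in the bin on its floor. The rib is centred at (0.501,-0.270) with its short axis at 41°, and the dish is clear.

jog_arm(
  hand=[0.065,0.065,0.065,0.065,0.065],
  travel=[
    [-0.005,-0.0215,-0.03],
    [0,0,-0.04],
    [0,0,-0.035],
    [0,0,-0.019],
    [0,0,0],
  ],
  yaw=[0.045,0,0,0,0],
)

```text
time_s: 6.5
position: [0.5028, -0.2657, 0.0353]
tool_rot: [[-0.659, 0.752, 0.0], [0.752, 0.659, 0.0], [-0.0, 0.0, -1.0]]
ft_force: [0.2, -0.5, 0.9]
grip_width: 0.0654
gripper_force: 0.0
```

jog_arm(
  hand=[0.015,0.015,0.015,0.015,0.015],
  travel=[
    [0,0,0],
    [0,0,0],
    [0,0,0],
    [0,0,0],
    [0,0,0],
  ],
  yaw=[0,0,0,0,0],
)

```text
time_s: 7.12
position: [0.5022, -0.2669, 0.0345]
tool_rot: [[-0.658, 0.753, 0.0], [0.753, 0.658, -0.0], [-0.0, 0.0, -1.0]]
ft_force: [-0.4, -0.4, 0.8]
grip_width: 0.0154
gripper_force: 0.0
```

jog_arm(
  hand=[0.015,0.015,0.015,0.015,0.015],
  travel=[
    [0,0,0],
    [0,0,0.03],
    [0,0,0.05],
    [0,0,0.055],
    [0,0,0.055],
  ],
  yaw=[0,0,0,0,0],
)

```text
time_s: 7.75
position: [0.5019, -0.2667, 0.2262]
tool_rot: [[-0.658, 0.753, -0.0], [0.753, 0.658, 0.0], [0.0, -0.0, -1.0]]
ft_force: [0.1, 0.2, -0.4]
grip_width: 0.0149
gripper_force: 0.0
```

The grasp missed, so I'll look again.

```bash
python3 - <<'E'
from h import *
np.set_printoptions(precision=4,suppress=True)
c=wristcal(); im=np.ascontiguousarray(env.get_image("wrist")[:,:,::-1]); 
print(env.observe()["position"])
hsv=cv2.cvtColor(im,cv2.COLOR_BGR2HSV)
m=cv2.inRange(hsv,(5,50,60),(32,255,255)); cs,_=cv2.findContours(m,0,2)
for q in sorted(cs,key=cv2.contourArea)[-2:]:
    P=np.array([ray("",p[0],.034,c)[:2] for p in q],np.float32)
    print(cv2.contourArea(q),cv2.minAreaRect(q),cv2.minAreaRect(P))
s=env.get_image("side")[190:330,200:390,::-1]; cv2.imwrite("pics/w3.png",np.hstack([cv2.resize(im,(400,300)),cv2.resize(s,(400,300))]))
E
```

```text
[ 0.5038 -0.2682  0.234 ]
1399.5 ((317.5, 168.0), (72.0, 23.0), 90.0) ((0.5014061331748962, -0.2707444429397583), (0.026082569733262062, 0.08295176178216934), 40.34869384765625)
2274.0 ((602.4999389648438, 370.9999694824219), (72.99998474121094, 55.99999237060547), -0.0) ((1.014616847038269, -0.23659159243106842), (0.10137347131967545, 0.10979095101356506), 59.2548713684082)
```

View pics/w3.png

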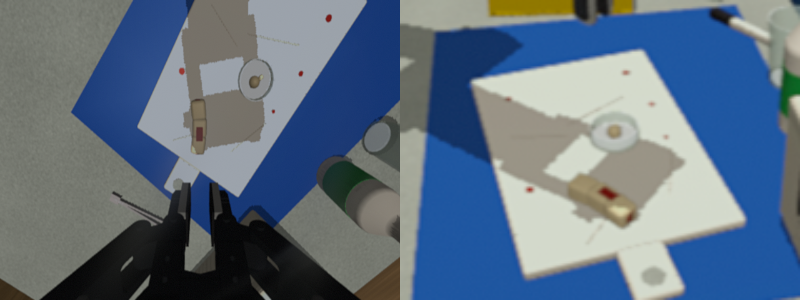

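The rib is unmoved at (0.501,-0.271), so the fingers must have closed above it. I'll go lower.

jog_arm(
  hand=[0.065,0.065,0.065,0.065,0.065],
  travel=[
    [-0.001,-0.003,-0.06],
    [0,0,-0.06],
    [0,0,-0.05],
    [0,0,-0.025],
    [0,0,-0.01],
  ],
  yaw=[0,0,0,0,0],
)

```text
time_s: 8.48
position: [0.5004, -0.2693, 0.0176]
tool_rot: [[-0.658, 0.753, -0.002], [0.753, 0.658, 0.002], [0.003, -0.0, -1.0]]
ft_force: [0.2, -0.8, 0.6]
grip_width: 0.0653
gripper_force: 0.0
```

jog_arm(
  hand=[0.065,0.05,0.035,0.02,0.018],
  travel=[
    [0,0,0],
    [0,0,0],
    [0,0,0],
    [0,0,0],
    [0,0,0],
  ],
  yaw=[0,0,0,0,0],
)

```text
time_s: 9.1
position: [0.5016, -0.2701, 0.0204]
tool_rot: [[-0.658, 0.753, 0.001], [0.753, 0.658, -0.001], [-0.002, 0.001, -1.0]]
ft_force: [-0.5, 1.8, 6.2]
grip_width: 0.0247
gripper_force: 39.4
```

Gripped at 24.7 mm. I'll lift and check that it holds.

jog_arm(
  hand=[0.018,0.018,0.018,0.018,0.018],
  travel=[
    [0,0,0.02],
    [0,0,0.04],
    [0,0,0.055],
    [0,0,0.055],
    [0,0,0.03],
  ],
  yaw=[0,0,0,0,0],
)

```text
time_s: 9.72
position: [0.5014, -0.2701, 0.2226]
tool_rot: [[-0.658, 0.753, 0.003], [0.753, 0.658, -0.003], [-0.004, 0.001, -1.0]]
ft_force: [0.2, -0.4, -1.4]
grip_width: 0.0242
gripper_force: 39.6
```

jog_arm(
  hand=[0.018,0.018,0.018,0.018,0.018],
  travel=[
    [0.004,0.051,0],
    [0.004,0.051,0],
    [0.004,0.051,0],
    [0.004,0.051,0],
    [0.004,0.051,0],
  ],
  yaw=[0,0,0,0,0],
)

```text
time_s: 10.35
position: [0.5209, -0.0133, 0.2196]
tool_rot: [[-0.658, 0.753, 0.0], [0.753, 0.658, -0.0], [-0.0, 0.0, -1.0]]
ft_force: [0.3, 0.0, -0.5]
grip_width: 0.0246
gripper_force: 39.6
```

jog_arm(
  hand=[0.018,0.018,0.018,0.018,0.018],
  travel=[
    [0.004,0.051,0],
    [0.004,0.051,0],
    [0.004,0.051,0],
    [0.004,0.051,0],
    [0.004,0.051,0],
  ],
  yaw=[0,0,0,0,0],
)

```text
time_s: 10.98
position: [0.541, 0.2418, 0.2195]
tool_rot: [[-0.658, 0.753, 0.0], [0.753, 0.658, -0.0], [-0.0, 0.0, -1.0]]
ft_force: [0.9, 0.1, -0.1]
grip_width: 0.0245
gripper_force: 39.6
```

jog_arm(
  hand=[0.018,0.018,0.018,0.018,0.018],
  travel=[
    [0,0,0],
    [0,0,-0.04],
    [0,0,-0.05],
    [0,0,-0.05],
    [0,0,0],
  ],
  yaw=[0,0,0,0,0],
)

```text
time_s: 11.6
position: [0.5394, 0.2389, 0.0768]
tool_rot: [[-0.658, 0.753, -0.007], [0.753, 0.658, -0.002], [0.003, -0.007, -1.0]]
ft_force: [0.1, -0.4, -0.2]
grip_width: 0.0242
gripper_force: 39.6
```

jog_arm(
  hand=[0.05,0.05,0.05,0.05,0.05],
  travel=[
    [0,0,0],
    [0,0,0],
    [0,0,0],
    [0,0,0.05],
    [0,0,0.05],
  ],
  yaw=[0,0,0,0,0],
)

```text
time_s: 12.22
position: [0.541, 0.24, 0.1813]
tool_rot: [[-0.658, 0.753, 0.0], [0.753, 0.658, -0.0], [-0.0, 0.0, -1.0]]
ft_force: [-0.2, -0.0, 0.2]
grip_width: 0.05
gripper_force: 0.0
```

jog_arm(
  hand=[0.0,0.0,0.0,0.0,0.0],
  travel=[
    [0,0,0.05],
    [0,-0.01,0.055],
    [-0.005,-0.02,0.055],
    [-0.005,-0.02,0.05],
    [0,0,0],
  ],
  yaw=[0,0,-0.18,-0.18,-0.18],
)

```text
time_s: 12.85
position: [0.5312, 0.1892, 0.3947]
tool_rot: [[-0.17, 0.985, 0.01], [0.985, 0.17, 0.001], [-0.001, 0.01, -1.0]]
ft_force: [1.1, -0.6, -1.8]
grip_width: 0.0001
gripper_force: 0.0
```

```bash
python3 - <<'E'
from h import *
np.set_printoptions(precision=4,suppress=True)
print(env.observe()["position"])
a=env.get_image("scene"); b=env.get_image("side")
for n,i in(("scene",a),("side",b)):
    hsv=cv2.cvtColor(i,cv2.COLOR_RGB2HSV); y=cv2.inRange(hsv,(0,180,60),(6,255,255)); cs,_=cv2.findContours(y,0,2)
    for t in sorted(cs,key=cv2.contourArea)[-2:]: print(n,cv2.approxPolyDP(t,2,True)[:,0].tolist())
print([ray("scene",u,.31) for u in((402,60),(435,101))])
cv2.imwrite("pics/w4.png",np.hstack([cv2.resize(a[50:190,320:450],(390,420)),cv2.resize(b[70:205,225:350],(390,420))])[:,:,::-1])
E
```

```text
[0.5312 0.1892 0.3947]
scene [[508, 172], [470, 192], [492, 219], [500, 216], [500, 213], [503, 214], [512, 205], [512, 210], [518, 207], [517, 204], [521, 205], [525, 200], [532, 198], [526, 190], [521, 190], [522, 186], [524, 188]]
scene [[402, 60], [387, 100], [416, 141], [435, 101]]
side [[387, 134], [380, 126], [353, 128], [357, 137], [348, 140], [352, 148], [387, 147], [389, 144], [383, 139]]
side [[243, 85], [247, 137], [307, 136], [306, 85]]
[array([0.4305, 0.3911, 0.31  ]), array([0.6273, 0.365 , 0.31  ])]
```

View pics/w4.png

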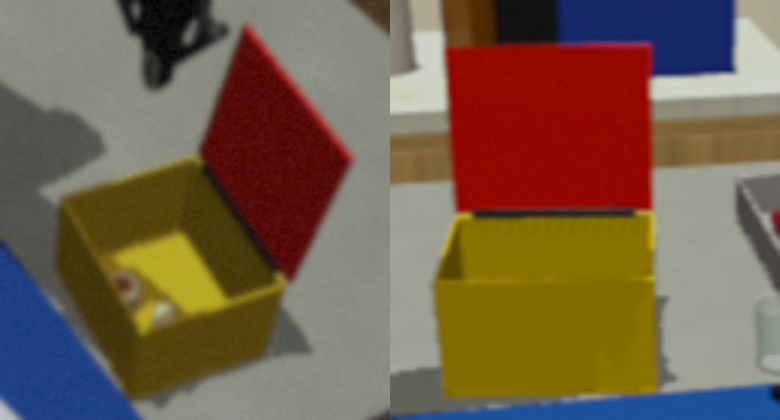

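The shank and the rib both lie in the bin. The lid's top corners match between views: scene (402,60) with side (243,85), and scene (435,101) with side (306,85).

```bash
python3 - <<'E'
from h import *
def P(n):
    c=env.calibration(n); K=np.array([[c["fx"],0,c["cx"]],[0,c["fy"],c["cy"]],[0,0,1]]); R=c["rotation"].T
    return K@np.c_[R,-R@c["position"]]
X=cv2.triangulatePoints(P("scene"),P("side"),np.array([[402,435],[60,101]],float),np.array([[243,306],[85,85]],float)); X=(X[:3]/X[3]).T
print(X,X.mean(0))
E
```

```text
[[0.42036371 0.39995721 0.30222074]
 [0.62370054 0.3703979  0.30276195]] [0.52203213 0.38517755 0.30249134]
```

jog_arm(
  hand=[0,0,0,0,0],
  travel=[
    [0.001,0.05,0],
    [0.001,0.05,0],
    [0.001,0.05,0],
    [0.001,0.05,0],
    [0.001,0.046,0],
  ],
  yaw=[-0.158,-0.158,0,0,0],
)

```text
time_s: 13.58
position: [0.5355, 0.438, 0.3889]
tool_rot: [[0.132, 0.991, -0.001], [0.991, -0.132, -0.001], [-0.001, -0.001, -1.0]]
ft_force: [0.3, -0.9, -0.2]
grip_width: 0.0001
gripper_force: 0.0
```

jog_arm(
  hand=[0,0,0,0,0],
  travel=[
    [0,0,0],
    [0,0,0],
    [0,0,0],
    [0,0,0],
    [0,0,0],
  ],
  yaw=[0,0,0,0,0],
)

```text
time_s: 14.2
position: [0.5362, 0.4355, 0.3898]
tool_rot: [[0.137, 0.991, 0.0], [0.991, -0.137, 0.0], [0.0, 0.0, -1.0]]
ft_force: [-0.4, 0.8, -0.8]
grip_width: 0.0002
gripper_force: 0.0
```

jog_arm(
  hand=[0,0,0,0,0],
  travel=[
    [0,0,-0.04],
    [0,0,-0.04],
    [0,0,-0.027],
    [0,0,0],
    [0,0,0],
  ],
  yaw=[0,0,0,0,0],
)

```text
time_s: 14.82
position: [0.5366, 0.4362, 0.2842]
tool_rot: [[0.137, 0.991, 0.002], [0.991, -0.137, 0.001], [0.002, 0.002, -1.0]]
ft_force: [0.1, 0.2, -0.0]
grip_width: -0.0002
gripper_force: 0.0
```

jog_arm(
  hand=[0,0,0,0,0],
  travel=[
    [-0.0015,-0.01,0],
    [-0.0015,-0.01,0],
    [-0.0015,-0.01,0],
    [-0.0015,-0.01,0],
    [-0.0015,-0.01,0],
  ],
  yaw=[0,0,0,0,0],
)

```text
time_s: 15.45
position: [0.5286, 0.3855, 0.2828]
tool_rot: [[0.137, 0.991, 0.001], [0.991, -0.137, 0.001], [0.001, 0.001, -1.0]]
ft_force: [-0.3, 1.7, 0.6]
grip_width: -0.0001
gripper_force: 0.7
```

Contact at 1.7 N. I'll follow the arc.

jog_arm(
  hand=[0,0,0,0,0],
  travel=[
    [-0.0015,-0.011,0.001],
    [-0.0015,-0.011,0.001],
    [-0.0015,-0.011,0],
    [-0.0015,-0.011,0],
    [-0.0015,-0.011,-0.001],
  ],
  yaw=[0,0,0,0,0],
)

```text
time_s: 16.08
position: [0.5211, 0.3304, 0.2834]
tool_rot: [[0.137, 0.991, 0.0], [0.991, -0.137, 0.0], [0.0, 0.0, -1.0]]
ft_force: [1.2, 1.6, -0.6]
grip_width: -0.0001
gripper_force: 0.6
```

jog_arm(
  hand=[0,0,0,0,0],
  travel=[
    [-0.001,-0.008,-0.001],
    [-0.001,-0.008,-0.002],
    [-0.001,-0.008,-0.003],
    [-0.001,-0.008,-0.004],
    [-0.001,-0.007,-0.005],
  ],
  yaw=[0,0,0,0,0],
)

```text
time_s: 16.7
position: [0.5162, 0.2915, 0.2682]
tool_rot: [[0.137, 0.991, 0.0], [0.991, -0.137, -0.0], [-0.0, 0.0, -1.0]]
ft_force: [0.9, 1.0, 0.8]
grip_width: 0.0001
gripper_force: 0.5
```

jog_arm(
  hand=[0,0,0,0,0],
  travel=[
    [-0.001,-0.007,-0.004],
    [-0.001,-0.007,-0.0045],
    [-0.001,-0.0065,-0.005],
    [-0.001,-0.006,-0.0055],
    [-0.001,-0.0055,-0.006],
  ],
  yaw=[0,0,0,0,0],
)

```text
time_s: 17.32
position: [0.5111, 0.2597, 0.243]
tool_rot: [[0.137, 0.991, -0.0], [0.991, -0.137, -0.0], [-0.0, 0.0, -1.0]]
ft_force: [0.4, 0.5, 1.6]
grip_width: 0.0002
gripper_force: 0.4
```

jog_arm(
  hand=[0,0,0,0,0],
  travel=[
    [-0.001,-0.0055,-0.006],
    [-0.001,-0.005,-0.0065],
    [-0.001,-0.005,-0.007],
    [0,-0.0045,-0.007],
    [0,-0.004,-0.0075],
  ],
  yaw=[0,0,0,0,0],
)

```text
time_s: 17.95
position: [0.5081, 0.2358, 0.2089]
tool_rot: [[0.137, 0.991, -0.0], [0.991, -0.137, -0.0], [-0.0, -0.0, -1.0]]
ft_force: [1.3, -0.5, 1.5]
grip_width: -0.0
gripper_force: 0.4
```

jog_arm(
  hand=[0,0,0,0,0],
  travel=[
    [0,-0.003,-0.005],
    [0,-0.002,-0.005],
    [0,-0.002,-0.005],
    [0,-0.0015,-0.005],
    [0,-0.001,-0.005],
  ],
  yaw=[0,0,0,0,0],
)

```text
time_s: 18.58
position: [0.5082, 0.2265, 0.1841]
tool_rot: [[0.137, 0.991, 0.0], [0.991, -0.137, -0.0], [0.0, 0.0, -1.0]]
ft_force: [-0.3, 0.0, -0.6]
grip_width: 0.0002
gripper_force: 0.3
```

jog_arm(
  hand=[0,0,0,0,0],
  travel=[
    [0,0,-0.005],
    [0,0,-0.005],
    [0,0,-0.004],
    [0,0,-0.003],
    [0,0,-0.002],
  ],
  yaw=[0,0,0,0,0],
)

```text
time_s: 19.2
position: [0.5081, 0.2266, 0.1653]
tool_rot: [[0.137, 0.991, -0.0], [0.991, -0.137, -0.0], [-0.0, -0.0, -1.0]]
ft_force: [-0.7, -0.1, 0.8]
grip_width: 0.0002
gripper_force: 0.3
```

jog_arm(
  hand=[0,0,0,0,0],
  travel=[
    [0,0,-0.001],
    [0,0,-0.001],
    [0,0,-0.001],
    [0,0,-0.001],
    [0,0,-0.001],
  ],
  yaw=[0,0,0,0,0],
)

```text
time_s: 19.82
position: [0.5082, 0.2266, 0.1604]
tool_rot: [[0.137, 0.991, 0.0], [0.991, -0.137, 0.0], [0.0, 0.0, -1.0]]
ft_force: [0.1, -0.1, 0.3]
grip_width: 0.0001
gripper_force: 0.3
```

jog_arm(
  hand=[0,0,0,0,0],
  travel=[
    [0,0,-0.001],
    [0,0,-0.001],
    [0,0,-0.001],
    [0,0,-0.001],
    [0,0,0],
  ],
  yaw=[0,0,0,0,0],
)

```text
time_s: 20.45
position: [0.5081, 0.2266, 0.1563]
tool_rot: [[0.137, 0.991, -0.0], [0.991, -0.137, -0.0], [-0.0, -0.0, -1.0]]
ft_force: [0.0, 0.1, -0.2]
grip_width: 0.0002
gripper_force: 0.0
```

```bash
python3 - <<'E'
from h import *
a=env.get_image("scene"); b=env.get_image("side"); print(env.observe()["ft_force"])
cv2.imwrite("pics/w5.png",np.hstack([cv2.resize(a[70:190,320:440],(390,390)),cv2.resize(b[90:205,225:350],(390,390))])[:,:,::-1])
E
```

```text
[ 0.46377552 -0.03958829  0.89621236]
```

View pics/w5.png

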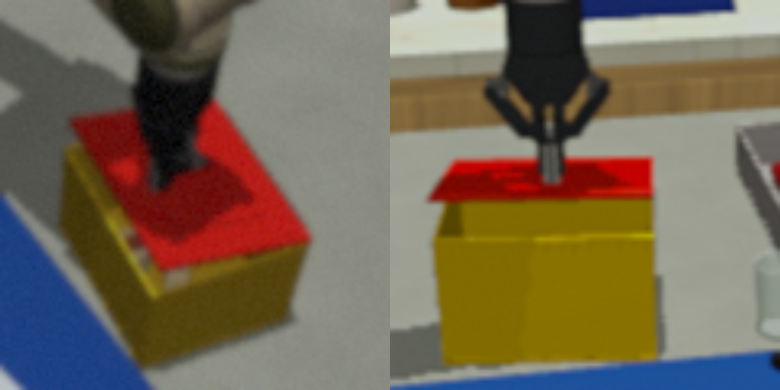

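The lid is still slightly open, with its free edge about 30 mm up. I'll keep pressing down slowly.

jog_arm(
  hand=[0,0,0,0,0],
  travel=[
    [0,0,-0.001],
    [0,0,-0.001],
    [0,0,-0.001],
    [0,0,-0.001],
    [0,0,0],
  ],
  yaw=[0,0,0,0,0],
)

```text
time_s: 21.18
position: [0.5081, 0.2266, 0.1523]
tool_rot: [[0.137, 0.991, -0.0], [0.991, -0.137, 0.0], [0.0, -0.0, -1.0]]
ft_force: [-0.3, 0.6, 0.5]
grip_width: -0.0004
gripper_force: 0.0
```

jog_arm(
  hand=[0,0,0,0,0],
  travel=[
    [0,0,-0.001],
    [0,0,-0.001],
    [0,0,-0.001],
    [0,0,-0.001],
    [0,0,0],
  ],
  yaw=[0,0,0,0,0],
)

```text
time_s: 21.8
position: [0.5081, 0.2266, 0.1483]
tool_rot: [[0.137, 0.991, -0.0], [0.991, -0.137, 0.0], [0.0, -0.0, -1.0]]
ft_force: [-0.3, -0.4, 0.3]
grip_width: -0.0003
gripper_force: 0.0
```

jog_arm(
  hand=[0,0,0,0,0],
  travel=[
    [0,0,-0.001],
    [0,0,-0.001],
    [0,0,-0.001],
    [0,0,-0.001],
    [0,0,0],
  ],
  yaw=[0,0,0,0,0],
)

```text
time_s: 22.42
position: [0.5081, 0.2266, 0.1443]
tool_rot: [[0.137, 0.991, -0.0], [0.991, -0.137, 0.0], [-0.0, -0.0, -1.0]]
ft_force: [-0.5, 0.5, -0.2]
grip_width: 0.0
gripper_force: 0.0
```

```bash
python3 - <<'E'
from h import *
a=env.get_image("scene"); b=env.get_image("side"); print(env.observe()["ft_force"])
cv2.imwrite("pics/w6.png",np.hstack([cv2.resize(a[70:190,320:440],(390,390)),cv2.resize(b[90:205,225:350],(390,390))])[:,:,::-1])
E
```

```text
[-0.52621774 -0.44593312 -0.54062017]
```

View pics/w6.png

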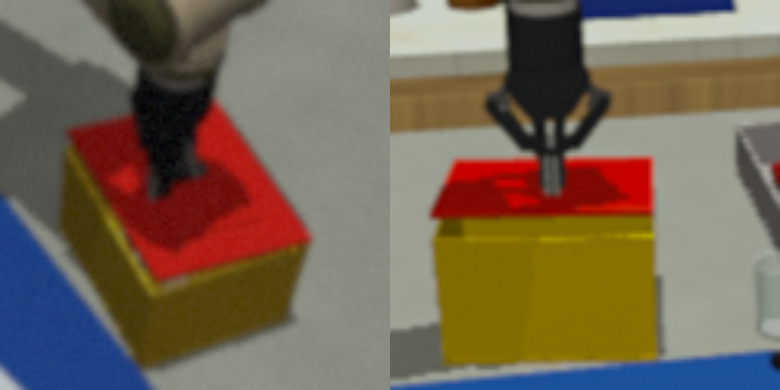

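The lid is following the tip down, with free edge about 20 mm above the rim. The tip evidently ends near the TCP. I'll continue.

jog_arm(
  hand=[0,0,0,0,0],
  travel=[
    [0,0,-0.001],
    [0,0,-0.001],
    [0,0,-0.001],
    [0,0,-0.001],
    [0,0,0],
  ],
  yaw=[0,0,0,0,0],
)

```text
time_s: 23.15
position: [0.5081, 0.2266, 0.1403]
tool_rot: [[0.137, 0.991, -0.0], [0.991, -0.137, 0.0], [0.0, -0.0, -1.0]]
ft_force: [-0.9, -0.4, -0.2]
grip_width: -0.0002
gripper_force: 0.0
```

jog_arm(
  hand=[0,0,0,0,0],
  travel=[
    [0,0,-0.001],
    [0,0,-0.001],
    [0,0,-0.001],
    [0,0,0],
    [0,0,0],
  ],
  yaw=[0,0,0,0,0],
)

```text
time_s: 23.78
position: [0.5081, 0.2266, 0.1374]
tool_rot: [[0.137, 0.991, -0.0], [0.991, -0.137, 0.0], [0.0, -0.0, -1.0]]
ft_force: [-0.1, -0.6, 0.2]
grip_width: 0.0002
gripper_force: 0.0
```

jog_arm(
  hand=[0,0,0,0,0],
  travel=[
    [0,0,-0.001],
    [0,0,-0.001],
    [0,0,-0.001],
    [0,0,0],
    [0,0,0],
  ],
  yaw=[0,0,0,0,0],
)

```text
time_s: 24.4
position: [0.5081, 0.2266, 0.1344]
tool_rot: [[0.137, 0.991, -0.0], [0.991, -0.137, 0.0], [0.0, -0.0, -1.0]]
ft_force: [0.3, -0.4, 0.2]
grip_width: 0.0
gripper_force: 0.0
```

```bash
python3 - <<'E'
from h import *
b=env.get_image("side"); o=env.observe(); print(o["ft_force"],o["wrist_torque"],o["joint_efforts"])
hsv=cv2.cvtColor(b,cv2.COLOR_RGB2HSV)
for x in(255,270,295,303):
    col=hsv[120:200,x]; r=120+np.where(((col[:,0]<7)|(col[:,0]>174))&(col[:,1]>150))[0]; y=120+np.where((col[:,0]>20)&(col[:,0]<35)&(col[:,1]>120))[0]
    print(x,r.min(),r.max(),y.min(), [int(v) for v in hsv[r.max()-1:r.max()+10,x,2]], [int(v) for v in hsv[r.max()-1:r.max()+10,x,0]])
E
```

```text
[ 0.12540883 -1.03717617  0.2399421 ] [ 0.01574424 -0.00016554 -0.00353881] [-7.67870253e-03 -4.70278251e+01 -2.05728382e+01  6.69134806e-04
  1.24313106e-04  4.83717940e-05]
255 137 157 159 [142, 128, 117, 133, 152, 137, 129, 129, 129, 129, 130] [1, 6, 18, 25, 25, 25, 25, 25, 25, 25, 25]
270 137 156 158 [129, 135, 125, 117, 127, 142, 134, 130, 130, 130, 130] [0, 2, 9, 21, 25, 25, 25, 25, 25, 25, 25]
295 137 156 158 [201, 159, 127, 128, 132, 133, 136, 137, 138, 138, 139] [2, 2, 12, 24, 25, 25, 25, 25, 25, 25, 25]
303 137 156 158 [201, 156, 121, 131, 146, 137, 135, 135, 138, 137, 138] [2, 3, 14, 25, 27, 25, 25, 25, 25, 25, 25]
```

jog_arm(
  hand=[0,0,0,0,0],
  travel=[
    [0,0,-0.001],
    [0,0,-0.001],
    [0,0,0],
    [0,0,0],
    [0,0,0],
  ],
  yaw=[0,0,0,0,0],
)

```text
time_s: 25.08
position: [0.5081, 0.2266, 0.1324]
tool_rot: [[0.137, 0.991, -0.0], [0.991, -0.137, 0.0], [-0.0, -0.0, -1.0]]
ft_force: [-1.0, 0.1, 0.6]
grip_width: 0.0001
gripper_force: 0.0
```

jog_arm(
  hand=[0,0,0,0,0],
  travel=[
    [0,0,-0.001],
    [0,0,-0.001],
    [0,0,0],
    [0,0,0],
    [0,0,0],
  ],
  yaw=[0,0,0,0,0],
)

```text
time_s: 25.7
position: [0.5082, 0.2266, 0.1305]
tool_rot: [[0.137, 0.991, 0.0], [0.991, -0.137, 0.0], [0.0, 0.0, -1.0]]
ft_force: [0.0, 0.7, 0.1]
grip_width: -0.0002
gripper_force: 0.0
```

```bash
cat > lid.py <<'E'
from h import *
b=env.get_image("side"); o=env.observe(); print(o["time_s"],o["position"],o["ft_force"],o["wrist_torque"])
hsv=cv2.cvtColor(b,cv2.COLOR_RGB2HSV)
for x in(255,270,295,303): print(x,hsv[152:164,x,0].tolist(),hsv[152:164,x,2].tolist())
E
python3 lid.py; python3 - <<'E'
from h import *
a=env.get_image("scene"); b=env.get_image("side")
cv2.imwrite("pics/w7.png",np.hstack([cv2.resize(a[90:180,330:420],(390,390),interpolation=2),cv2.resize(b[125:185,235:315],(400,390),interpolation=2)])[:,:,::-1])
E
```

```text
25.75 [0.50816457 0.22660225 0.13046355] [0.06890109 1.21201099 0.36790456] [-0.02199486  0.0112014  -0.02607456]
255 [1, 1, 2, 3, 2, 2, 1, 15, 25, 25, 25, 25] [129, 131, 132, 133, 133, 130, 126, 133, 151, 137, 129, 130]
270 [2, 1, 1, 1, 2, 2, 3, 16, 25, 25, 25, 25] [154, 199, 201, 155, 132, 135, 125, 123, 140, 134, 130, 130]
295 [2, 2, 1, 0, 1, 2, 6, 18, 25, 25, 25, 25] [129, 129, 150, 194, 206, 199, 154, 121, 128, 136, 137, 137]
303 [0, 1, 1, 1, 1, 2, 8, 21, 25, 25, 25, 25] [200, 202, 203, 203, 202, 184, 144, 121, 129, 136, 136, 137]
```

View pics/w7.png

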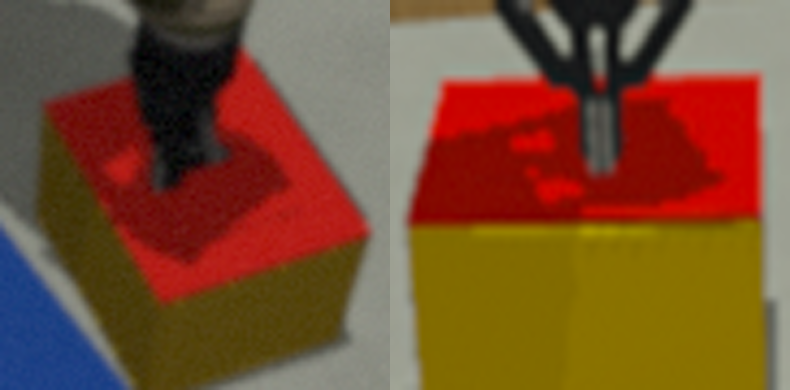

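The lid now lies almost flat on the rim. I'll press on until the seal's force shows.

jog_arm(
  hand=[0,0,0,0,0],
  travel=[
    [0,0,-0.001],
    [0,0,-0.001],
    [0,0,0],
    [0,0,0],
    [0,0,0],
  ],
  yaw=[0,0,0,0,0],
)

```text
time_s: 26.48
position: [0.5083, 0.2266, 0.13]
tool_rot: [[0.137, 0.991, 0.002], [0.991, -0.137, 0.0], [0.0, 0.002, -1.0]]
ft_force: [-4.7, -0.4, 12.4]
grip_width: 0.0003
gripper_force: 6.3
```

jog_arm(
  hand=[0,0,0,0,0],
  travel=[
    [0,0,-0.001],
    [0,0,-0.001],
    [0,0,0],
    [0,0,0],
    [0,0,0],
  ],
  yaw=[0,0,0,0,0],
)

```text
time_s: 27.1
position: [0.5084, 0.2266, 0.1298]
tool_rot: [[0.137, 0.991, 0.004], [0.991, -0.137, 0.0], [0.001, 0.003, -1.0]]
ft_force: [-9.2, -3.6, 26.5]
grip_width: 0.0
gripper_force: 13.3
```

```bash
python3 lid.py
```

```text
27.15 [0.50843891 0.22663131 0.12981136] [-9.61213584 -4.0860985  27.53415214] [-5.36448048e-01  1.60103386e+00  1.46551308e-04]
255 [2, 2, 2, 2, 2, 2, 1, 12, 22, 25, 25, 25] [131, 133, 133, 133, 132, 131, 129, 129, 133, 131, 130, 129]
270 [3, 1, 0, 2, 2, 2, 2, 14, 24, 25, 25, 25] [161, 199, 200, 156, 131, 129, 125, 128, 141, 134, 130, 129]
295 [2, 2, 1, 1, 1, 2, 5, 17, 25, 25, 25, 25] [129, 129, 149, 194, 207, 203, 157, 124, 129, 136, 138, 138]
303 [1, 0, 0, 0, 1, 2, 6, 19, 25, 25, 25, 25] [200, 202, 203, 203, 205, 197, 152, 120, 128, 136, 136, 137]
```

At 27 N the lid no longer yields, so it is shut. I'll back off and retreat.

jog_arm(
  hand=[0,0,0,0,0],
  travel=[
    [0,0,0.003],
    [0,0,0.01],
    [0,0,0.03],
    [0,0,0.05],
    [0,0,0.05],
  ],
  yaw=[0,0,0,0,0],
)

```text
time_s: 27.78
position: [0.5079, 0.2265, 0.2711]
tool_rot: [[0.137, 0.991, -0.001], [0.991, -0.137, -0.0], [-0.0, -0.0, -1.0]]
ft_force: [1.5, 0.5, -0.7]
grip_width: -0.0002
gripper_force: 0.0
```

jog_arm(
  hand=[0,0,0,0,0],
  travel=[
    [0,0,0.03],
    [0,0,0],
    [0,0,0],
    [0,0,0],
    [0,0,0],
  ],
  yaw=[0,0,0,0,0],
)

```text
time_s: 28.4
position: [0.508, 0.2265, 0.2986]
tool_rot: [[0.137, 0.991, -0.002], [0.991, -0.137, -0.0], [-0.001, -0.001, -1.0]]
ft_force: [0.1, 0.7, 0.3]
grip_width: 0.0001
gripper_force: 0.0
```

```bash
python3 lid.py; python3 - <<'E'
from h import *
a=env.get_image("scene"); b=env.get_image("side")
cv2.imwrite("pics/w8.png",np.hstack([cv2.resize(a[90:230,210:420],(390,260)),cv2.resize(b[125:305,225:425],(390,351))[:260]])[:,:,::-1])
E
```

```text
28.45 [0.50807029 0.22657181 0.2988699 ] [-0.06383078 -0.34293434 -0.50267042] [ 0.05495015  0.02385682 -0.01086598]
255 [2, 2, 2, 3, 2, 1, 1, 15, 24, 25, 25, 25] [128, 131, 132, 132, 131, 129, 126, 132, 148, 136, 129, 129]
270 [1, 1, 1, 2, 2, 2, 2, 19, 26, 26, 25, 25] [175, 188, 154, 126, 151, 190, 154, 139, 172, 151, 133, 132]
295 [2, 2, 1, 0, 0, 2, 6, 18, 25, 25, 25, 25] [125, 150, 196, 204, 204, 198, 154, 122, 127, 135, 137, 137]
303 [0, 0, 0, 0, 1, 2, 6, 19, 25, 25, 25, 25] [198, 202, 201, 202, 202, 190, 146, 116, 126, 135, 135, 136]
```

View pics/w8.png

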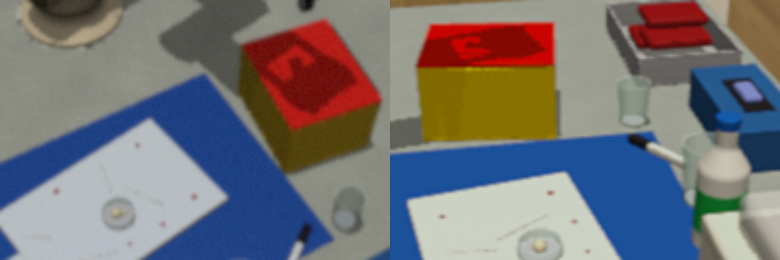

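The lid stayed shut, the gripper is clear, and the dish and the other things are in place.

```bash
python3 -c "
from rig import env; print(env.close_job())"
```

```text
the job is handed in; nothing more can be done
None
```

The job is handed in: both bone offcuts are in the waste box, the red lid is shut (last press about 27 N) and the gripper is clear; the last pictures show the dish still on the board and no disturbance to the other items, but no verdict came back.

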